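# Hold a loaded bottle carrier tight against the code reader

## Robot

A 7-joint arm with a two-finger parallel gripper is mounted at the origin on the work surface. World frame = base frame: x ahead of the robot, y to its left, z up, the work surface at z = 0. Lengths are in m, angles in rad, forces in N, time in s.
With the tool pointing down it reaches from about 0.425 to 0.95 m from the base axis. Payload 4.7 kg.
Tool frame: the origin (TCP) lies at the very end of the fingers, on their centre line; the grasp point (between the pads) lies 19 mm behind it; z points along the fingers, y is the line along which they close (so a half turn about z gives the same grasp; the last joint's range is limited). The gripper opens to 87 mm and grips with 3 to 60 N. Pads are 19 mm wide; open, the fingers measure 117 mm over their backs; the gripper's body (75 mm by 190 mm) begins 51 mm behind the grasp point.
Start: joints at [-1.137, 0.469, -0.049, 1.532, 0.024, 1.141, -0.082], TCP at [0.301, 0.604, 0.223] pointing down, gripper open.
Joint ranges: [-2.59, 2.59], [-0.33, 1.99], [-1.39, 1.29], [0.1, 2.45], [-1.04, 4.18], [0.21, 1.99], [-2.66, 2.66]. Speed limits (rad/s): [2.57, 2.57, 3.14, 3.14, 3.14, 3.14, 3.14].

## Interface

Orientations are given as a 3x3 rotation matrix whose columns are the frame's x, y, z axes.
In Python, from cell import robot gives the robot as it stands.
- The arm moves only by the tool move_arm, never from a script. Its argument "commands" is a list of rows, each an object of numbers: "x", "y", "z": the shift along the world's x, y, z normalised to -1 to 1, where 1 is 0.2 m; "ax", "ay", "az": the turn, a rotation vector about the world's x, y, z normalised to -1 to 1, where 1 is 180 degrees. A call has 1 to 12 rows; each row is the pose to reach, as a shift and turn from the pose commanded when the call began, turning the shorter way round; what a row does not reach only later rows make up. A row lasts 1/12 s, in which the tool goes at most 41.7 mm and 7.16 degrees, less where a joint would pass 70% of its speed; a pose out of reach is approached as far as the arm can. A call with a number of a shift or a turn outside -1 to 1 is refused whole. A call with a gripper value outside its range is refused whole. "jaw" is the closure, from -1 (fully open) to 1 (shut), set as the call begins (left out, the last holds). The fingers move at their own pace and stop on an object; "grip_force" is the grip in N (left out, the last holds). Time passes only in rows, so rows that repeat a pose let the fingers close. It gives the time, the measured TCP pose, the force, the opening and the grip force at its end, in the units of the state.
- robot.observe(): the state, without advancing time (a new reading comes with each control period).
- robot.snapshot(name): name is "scene" or "top" or "wrist"; returns the picture (420x560x3 uint8, blue, green, red); there is no depth.
- robot.get_calibration(name): a dict with "mtx" (3x3 intrinsics, pixels), "D" ([k1, k2, p1, p2, k3] as OpenCV has them; the pictures are not rectified), "eye" and "rotation" of the camera in the world. Camera axes: x right, y up, looking along -z (the intrinsics and any distortion apply to the point x, -y, -z); pixel columns grow to the right and rows downward; lengths in m; the calibration is good to about 2 mm. A picture is of the moment at which its call begins: read the wrist's pose just before it. get_calibration takes no time and is no camera call; for the wrist camera it gives the pose at the moment of the call.
- robot.close_job(): hands the job in; it is judged then, once.
The state is a dict: "t": time; "joints": joint angles; "joint_velocities": joint speeds; "tau": joint torques, N m; "tcp_pos": TCP position; "tool_rot": TCP orientation; "wrist_force": force on the tool from outside, world axes, zero at the start; "moment": the same for the moment, N m; "width": opening from 0.0 (shut) to 1.0 (fully open); "grasp_force": force on a finger pad.
Only numpy, scipy, OpenCV 4.12 (cv2) and the standard library are available. Lean on these libraries where they do the work, as an engineer would, in place of code of your own. Each camera call takes 0.05 s, during which the arm holds its last target. There are 200 camera calls.

## Task

Take the white sample bottle with the blue cap, lay it on its side in the blue V-saddles of the aluminium carrier and let go of it. Then push the carrier along the grey bed with the fingers on its orange rib until its front edge is flush against the black code reader, in front of the reader's green window, and finish while still holding it there with one steady diagonal push, forward against the reader and down onto its bed at once, roughly 15 to 20 N forward and 10 N down, and not harder than 50 N. Leave everything else on the table where it stands.

Things in the scene. Friction and masses are not known exactly. Their poses are not given: they have to be found in the camera images.
- bottle: White round sample bottle with a blue cap, loose, 70 g or so, standing upright at the start, on the left or the right of the carrier. Body diameter 34 mm from its foot to 80 mm up, blue cap of diameter 26 mm from 82 to 100 mm. Origin: centre of its underside; its z axis points along the bottle to the cap.
- bottle_mid (a point): Point on the white bottle's axis, 40 mm above its foot (middle of the 80 mm body).
- amber: Amber bottle with a red cap, same sizes, a bystander standing upright. Origin: centre of its underside. Leave it.
- carrier: Loose carrier, about 0.3 kg, flat on the bed before the reader. Aluminium plate 8 mm thick, 127 (x) by 110 (y) mm; own x points to the reader, up to 0.3 rad off square at the start. Origin: on its underside, below the cradle centre; front edge (meets the reader) at own x = +45 mm, near edge at -82 mm. A rail 8 mm thick, top 16 mm above the bed, runs along the front edge.
- cradle (a point): On the carrier, own x = y = 0, 42 mm above its underside: where bottle_mid lies when the bottle lies centred, along own y, cap to either side. Two blue 90 degree V-saddles hold it: 8 mm thick, centred at own y = -28 and +28 mm, tops 41 mm above the bed, reaching to own x = +-23 mm; the 48 mm gap between them is free down to the plate.
- push_step (a point): On the carrier: corner between ledge and orange rib at own x = -58 mm, y = 0, height 8 mm. The rib (own x -58 to -50 mm, y -40 to +40 mm, top 26 mm above the bed) stands on the plate; on its near side the plate is a ledge 24 mm deep, 8 mm high: a fingertip on the ledge and against the rib pushes forward and down together. Two tips 40 mm apart keep it square.
- fence: Black code reader, a bar fixed to the worktop, 40 mm (x) by 220 mm (y) by 68 mm high. Origin: centre of its underside. Its near face, a plain upright fence, is at own x = -20 mm and looks along own -x, towards the carrier.
- window (a point): Centre of the green window (66 mm wide, 30 mm high) in the reader's near face, 48 mm above the worktop, on the face.
- bed: Grey steel bed of the reader, a flat plate fixed on the worktop, 260 (x) by 220 (y) by 8 mm thick, square to the reader and reaching from its near face towards the robot; the carrier lies and slides on it (top 8 mm above the worktop). Pressing down makes friction on the bed (coefficient 0.5 to 0.7) that eats forward push. Origin: centre of its underside.
- punch: Red and steel hole punch, a bystander, 115 mm long. Leave it.
- tray: Shallow blue tray 150 x 110 x 22 mm, a bystander. Leave it.
- rack: White tube rack 70 x 150 mm, 86 mm high with tubes, a bystander. Leave it.
- marker: White marker pen with a green cap, 130 mm long, lying on the worktop, a bystander. Leave it.
Things that resemble listed ones, but are neither listed nor needed, are in the scene too. Of the things that look like the carrier, the larger one is meant.

How it is judged:
On the way:
1. the white bottle lies on its side in both saddles of the carrier, let go, while the carrier is still clear of the reader's face (angle between bottle's own z axis and vertical between 1.45 and 1.69 rad and distance between bottle_mid and cradle below 0.015 m and contact force between the fingers and bottle below 0.1 N and contact force between carrier and fence below 0.1 N and linear speed of bottle below 0.03 m/s), for 0.2 s.
At the end, for the whole second after the job is handed in: Still held at the end: fingers press the carrier (5 to 60 N), it presses reader (3 to 60 N) and bed (over 8 N, weight included), flat and square within 0.05 rad, front edge within 5 mm of the face, 35 mm of the window centre; white bottle lies in both saddles, untouched, within 15 mm (angle between bottle's own z axis and vertical between 1.45 and 1.69 rad and distance between bottle_mid and cradle below 0.015 m and contact force between the fingers and bottle below 0.1 N and angle between carrier's own z axis and vertical below 0.04 rad and angle between the x axis of carrier and the x axis of fence, either way round below 0.05 rad and x of carrier in the frame of fence between -0.07 and -0.06 m and y of carrier in the frame of fence between -0.035 and 0.035 m and contact force between carrier and fence between 3 and 60 N and contact force between carrier and bed above 8 N and contact force between the fingers and carrier between 5 and 60 N and linear speed of carrier below 0.01 m/s); the arm keeps its last pose, push and grip.
It fails at once if a bystander is shifted by more than 20 mm (distance of any of amber, punch, tray, rack, marker from where it was at the start of the episode above 0.02 m).
It also fails if it takes over 72 s, if anything falls off the work surface, if the arm or the gripper's body presses on something with over 40 N, if the wrist force passes 120 N, or if a joint passes its speed limit or range.

## Working session

There is one attempt and no reset: what is moved stays moved. The work goes in short steps, Python scripts to look and compute and a tool call to move; the robot and the scene stay as the last step left them, time stands still between calls to the robot, and variables do not carry over. Pictures are saved under pics/ and viewed, at most 11 in all, crops included, and the job is handed in when it is done.

Besides the shell and the picture viewer there is one more tool, called after ">>>" by a JSON object that holds its "name" and its "arguments", one argument or row to a line. move_arm: Moves the arm, as the interface text tells. Its arguments: {"type":"object","properties":{"commands":{"type":"array"},"jaw":{"type":"number"},"grip_force":{"type":"number"}},"required":["commands"]}

```bash
mkdir -p pics; ls
python3 - <<'E'
from cell import robot
import cv2,numpy as np
for n in ("top","scene"):
    im=robot.snapshot(n); cv2.imwrite(f"pics/{n}0.png",im)
    c=robot.get_calibration(n); print(n,c)
s=robot.observe(); print(s['t'],s['tcp_pos'],s['tool_rot'],s['width'],s['wrist_force'])
E
```

```text
pics
top {'mtx': array([[483.895549  ,   0.        , 277.29339988],
       [  0.        , 483.895549  , 204.64549896],
       [  0.        ,   0.        ,   1.        ]]), 'D': array([0.01865692, 0.        , 0.        , 0.        , 0.        ]), 'eye': array([ 0.287794  , -0.07332314,  1.3188927 ]), 'rotation': array([[ 0.01986935,  0.98550842, -0.16845881],
       [-0.99978532,  0.01859479, -0.0091403 ],
       [-0.00587539,  0.16860425,  0.98566632]])}
scene {'mtx': array([[486.30925068,   0.        , 285.75306126],
       [  0.        , 486.30925068, 219.49739804],
       [  0.        ,   0.        ,   1.        ]]), 'D': array([0.02371497, 0.        , 0.        , 0.        , 0.        ]), 'eye': array([ 1.20873527, -0.14427439,  0.9638608 ]), 'rotation': array([[ 0.05050625, -0.78073138,  0.62282232],
       [ 0.99857697,  0.02878546, -0.04489349],
       [ 0.01712153,  0.62420343,  0.78107422]])}
0.1 [0.30113488 0.60351835 0.22160674] [[-8.94795102e-01  4.46476469e-01 -6.99042568e-04]
 [ 4.46477007e-01  8.94793660e-01 -1.60867221e-03]
 [-9.27354274e-05 -1.75153844e-03 -9.99998462e-01]] 0.9984240712115482 [-0.38219979  0.41978714  0.855635  ]
```

View pics/top0.png

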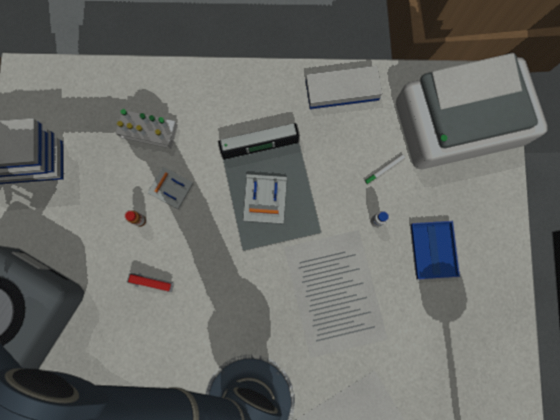

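View pics/scene0.png

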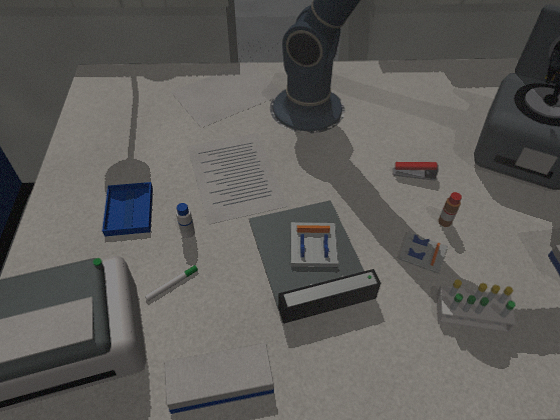

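The top view shows the bottle at (380,218), the carrier at (265,197) with its orange rib nearest the robot, the reader at (260,140) and the bed. The lookalike at (172,188) is smaller. Next I measure by colour.

```bash
cat > h.py <<'E'
from cell import robot
import cv2,numpy as np
def ray(cal,uv):
    p=cv2.undistortPoints(np.array(uv,float).reshape(-1,1,2),cal['mtx'],cal['D'])[:,0]
    return np.c_[p[:,0],-p[:,1],-np.ones(len(p))]@cal['rotation'].T
def plane(cal,uv,z):
    d=ray(cal,uv); return cal['eye']+d*((z-cal['eye'][2])/d[:,2])[:,None]
def proj(cal,P):
    q=(np.atleast_2d(P)-cal['eye'])@cal['rotation']; q=q*[1,-1,-1]
    return cv2.projectPoints(q.reshape(-1,1,3),np.zeros(3),np.zeros(3),cal['mtx'],cal['D'])[0][:,0]
def blobs(im,lo,hi,amin=8):
    m=cv2.inRange(cv2.cvtColor(im,cv2.COLOR_BGR2HSV),lo,hi)
    n,l,s,c=cv2.connectedComponentsWithStats(m)
    return [(s[i],c[i],l==i) for i in range(1,n) if s[i][4]>=amin]
BLUE=((100,120,60),(130,255,255)); ORANGE=((5,120,100),(18,255,255)); GREEN=((45,60,20),(85,255,255))
E
python3 - <<'E'
from h import *
for n in ("top","scene"):
    im=cv2.imread(f"pics/{n}0.png"); cal=robot.get_calibration(n)
    for nm,r,z in (("blue",BLUE,.045),("or",ORANGE,.034),("green",GREEN,.048)):
        for s,c,m in blobs(im,*r): 
            rect=cv2.minAreaRect(np.argwhere(m)[:,::-1].astype(np.float32))
            print(n,nm,s,c.round(1),plane(cal,[c],z)[0].round(3),np.round(rect[1],1),round(rect[2],1))
    # top: cap
c=robot.get_calibration("top")
a=cv2.imread("pics/top0.png")[110:260,210:400]; cv2.imwrite("pics/crop.png",cv2.resize(a,None,fx=4,fy=4,interpolation=cv2.INTER_CUBIC))
E
```

```text
top blue [310  99  69  10  94] [344.  103.2] [ 0.794 -0.24   0.045] [ 1.3 68.5] 82.6
top blue [  6 163  35   5  45] [ 22.6 165.3] [0.6   0.629 0.045] [ 1.6 34. ] 84.6
top blue [ 18 173  23   2  24] [ 29.1 173.6] [0.578 0.609 0.045] [ 1. 22.] 85.6
top blue [172 179  12   7  18] [177.1 181.9] [0.563 0.21  0.045] [12.5  1.3] 26.6
top blue [253 181   4  18  37] [254.6 190.1] [0.544 0.    0.045] [ 2.3 17.1] 3.8
top blue [274 183   3  18  34] [275.1 191.1] [ 0.542 -0.055  0.045] [ 2. 17.] 6.3
top blue [164 192  11   7  17] [168.8 195.2] [0.526 0.23  0.045] [11.7  1.2] 29.7
top blue [378 212  10   9  70] [382.6 216.2] [ 0.48  -0.342  0.045] [8.5 8.5] 45.0
top blue [ 412  222   47   57 2189] [434.1 249.8] [ 0.393 -0.474  0.045] [57.1 41.2] 83.7
top or [155 173  11  19  36] [159.8 182.6] [0.562 0.259 0.034] [ 2.2 20.6] 26.6
top or [249 208  29   6  98] [263.3 210.6] [ 0.491 -0.024  0.034] [28.2  3.4] 4.1
top green [120 109   7   6  31] [123.  111.5] [0.757 0.368 0.048] [5. 6.] 90.0
top green [140 113   5   6  24] [142.1 115.3] [0.747 0.315 0.048] [5. 4.] 90.0
top green [149 115   6   6  27] [
[... 862 characters left out ...]
 -0.002  0.045] [18.   3.7] 85.9
scene or [297 225  33   3  68] [312.5 226.5] [ 0.491 -0.027  0.034] [ 2. 32.] 90.0
scene green [ 93 258   9   8  58] [ 97.  261.6] [ 0.583 -0.518  0.048] [7. 8.] 90.0
scene green [185 265  13  12  75] [190.8 270.3] [ 0.615 -0.309  0.048] [ 6.  12.7] 58.0
scene green [368 275   3   4   9] [369.1 276.7] [0.647 0.084 0.048] [2.8 2.1] 45.0
scene green [454 293   9   9  55] [458.  297.4] [0.706 0.267 0.048] [7.1 7.8] 45.0
scene green [467 295   9   9  57] [471.1 299.4] [0.712 0.294 0.048] [7.2 8.5] 26.6
scene green [481 297   8   9  54] [484.1 301.1] [0.717 0.32  0.048] [8. 7.] 90.0
scene green [506 301   9   9  57] [510.2 304.8] [0.728 0.373 0.048] [7.1 8.5] 45.0
```

View pics/crop.png

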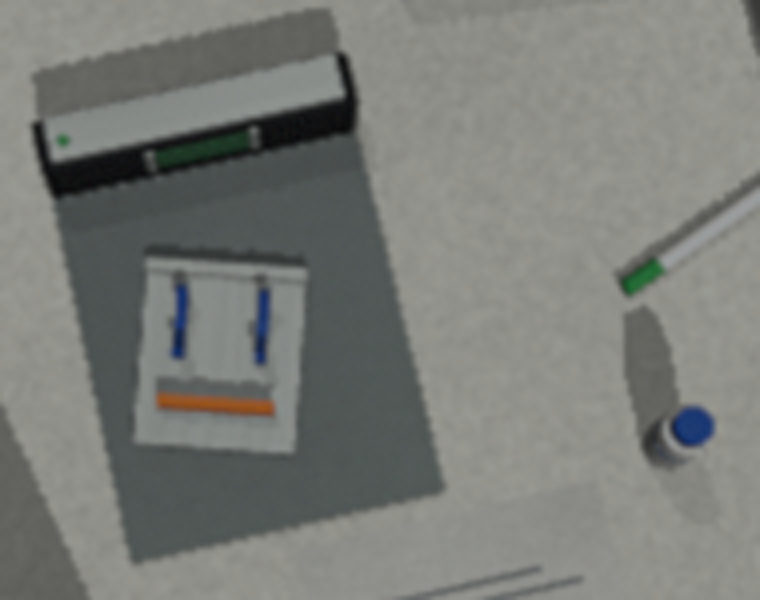

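The crop shows the bed corners at (132,562) and (442,490), the reader's foot line from (60,195) to (357,130), the carrier corners, and the cap at (692,427). From these I fit the poses.

```bash
cat > fit.py <<'E'
from h import *
from scipy.optimize import least_squares
T=robot.get_calibration("top"); S=robot.get_calibration("scene")
o=lambda x,y:(210+(x+.5)/4-.5,110+(y+.5)/4-.5)
def P(pose,loc,z0):
    x,y,a=pose; c,s=np.cos(a),np.sin(a); l=np.array(loc,float)
    return np.c_[x+c*l[:,0]-s*l[:,1],y+s*l[:,0]+c*l[:,1],l[:,2]+z0]
# fence/bed: near corners of bed, reader near-face foot & top corners
fl=[(-.28,.11,.008),(-.28,-.11,.008),(-.02,.11,.008),(-.02,-.11,.008),(-.02,0,.048)]
fu=[o(132,562),o(442,490),o(60,195),o(357,130),(260.2,147)]
f=least_squares(lambda p:(proj(T,P(p,fl,0))-fu).ravel(),[.68,0,.19]); print("fence",f.x.round(4),f.fun.round(1))
cl=[(-.082,.055,.008),(-.082,-.055,.008),(.045,.055,.016),(.045,-.055,.016),(-.054,0,.026)]
cu=[o(134,443),o(295,453),o(147,256),o(307,268),(263.3,210.6)]
g=least_squares(lambda p:(proj(T,P(p,cl,.008))-cu).ravel(),[.54,0,-.06]); print("carrier",g.x.round(4),g.fun.round(1))
d=g.x[:2]-f.x[:2]; a=f.x[2]; print("carrier in fence",np.cos(a)*d[0]+np.sin(a)*d[1],-np.sin(a)*d[0]+np.cos(a)*d[1],g.x[2]-a)
b=least_squares(lambda p:np.r_[proj(T,[*p,.091])[0]-(382.6,216.2),proj(S,[*p,.091])[0]-(181.5,206.7)],[.46,-.34]); print("bottle",b.x.round(4),b.fun.round(1))
am=blobs(cv2.imread("pics/top0.png"),(0,150,80),(4,255,255)); print([(x[0],plane(T,[x[1]],.1)[0].round(3)) for x in am])
E
python3 fit.py
```

```text
fence [ 0.6841 -0.0088  0.2388] [-0.6 -0.3  1.   0.1 -1.7  0.5  0.8  0.2  0.6 -0.5]
carrier [ 0.5451 -0.0275 -0.0482] [-0.2 -0.2 -0.1  0.   0.   0.4 -0.   0.   0.3 -0.3]
carrier in fence -0.13946195478959542 0.014627600229691971 -0.28692278380151837
bottle [ 0.4699 -0.3335] [0.6 1.1 0.6 1.4]
[(array([126, 211,   9,  10,  71], dtype=int32), array([0.461, 0.312, 0.1  ])), (array([129, 275,  41,  16, 308], dtype=int32), array([0.294, 0.253, 0.1  ]))]
```

>>> {"name": "move_arm", "arguments": {
  "commands": [
    {"x":0.75,"y":-1,"z":0.4,"az":-0.05},
    {"x":0.75,"y":-1,"z":0.4,"az":-0.05},
    {"x":0.75,"y":-1,"z":0.4,"az":-0.05},
    {"x":0.75,"y":-1,"z":0.4,"az":-0.05},
    {"x":0.75,"y":-1,"z":0.4,"az":-0.05},
    {"x":0.75,"y":-1,"z":0.4,"az":-0.05},
    {"x":0.75,"y":-1,"z":0.4,"az":-0.05},
    {"x":0.75,"y":-1,"z":0.4,"az":-0.05}
  ],
  "jaw": -1
}}

```text
invalid input at $.commands[0]: expected keys x, y, z, ax, ay, az
```

>>> {"name": "move_arm", "arguments": {
  "commands": [
    {"x":0.25,"y":-1},
    {"x":0.25,"y":-1},
    {"x":0.25,"y":-1},
    {"x":0.25,"y":-1},
    {"x":0.25,"y":-1},
    {"x":0.25,"y":-1},
    {"x":0.25,"y":-1}
  ]
}}

```text
invalid input at $.commands[0]: expected keys x, y, z, ax, ay, az
```

>>> {"name": "move_arm", "arguments": {
  "commands": [
    {"y":-1},
    {"y":-1},
    {"y":-1},
    {"y":-1},
    {"y":-1},
    {"y":-1},
    {"y":-1}
  ]
}}

```text
invalid input at $.commands[0]: expected keys x, y, z, ax, ay, az
```

>>> {"name": "move_arm", "arguments": {
  "commands": [
    {"x":-0.35,"y":-1},
    {"x":-0.35,"y":-1},
    {"x":-0.35,"y":-1},
    {"x":-0.35,"y":-1},
    {"x":-0.35,"y":-1},
    {"x":-0.35,"y":-1},
    {"x":-0.35,"y":-1},
    {"x":-0.35,"y":-1}
  ]
}}

```text
invalid input at $.commands[0]: expected keys x, y, z, ax, ay, az
```

```bash
cat > rel.py <<'E'
# usage: rel.py  alpha theta(deg tilt from vertical towards azimuth alpha) gx gy gz back : move units to grasp pose
import sys; from h import *
from scipy.spatial.transform import Rotation as R
al,th,x,y,z,back=map(float,sys.argv[1:7]); th=np.radians(th)
s=robot.observe(); a=np.array([np.cos(al),np.sin(al),0]); tz=a*np.sin(th)-np.array([0,0,1])*np.cos(th)
ty=np.array([-np.sin(al),np.cos(al),0]); M=np.c_[np.cross(ty,tz),ty,tz]
p=np.array([x,y,z])+tz*(.019-back)
print("t",round(s['t'],2),"tcp",s['tcp_pos'].round(4),"target",p.round(4),"shift",((p-s['tcp_pos'])/.2).round(3),"turn",(R.from_matrix(M@s['tool_rot'].T).as_rotvec()/np.pi).round(4))
print("q",np.round(s['joints'],3),"F",np.round(s['wrist_force'],2),"w",round(s['width'],3),s['grasp_force'],"\n",s['tool_rot'].round(3))
E
python3 rel.py -0.62 60 .470 -.3335 .048 .12
```

```text
t 0.1 tcp [0.3011 0.6035 0.2216] target [ 0.3988 -0.2827  0.0985] shift [ 0.488 -4.431 -0.616] turn [-0.1715 -0.2862 -0.0451]
q [-1.137  0.469 -0.049  1.534  0.024  1.141 -0.082] F [-0.38  0.42  0.86] w 0.998 0.0 
 [[-0.895  0.446 -0.001]
 [ 0.446  0.895 -0.002]
 [-0.    -0.002 -1.   ]]
```

>>> {"name": "move_arm", "arguments": {
  "commands": [
    {"x":0.75,"y":-1,"z":0.4,"ax":0,"ay":0,"az":-0.05},
    {"x":0.75,"y":-1,"z":0.4,"ax":0,"ay":0,"az":-0.05},
    {"x":0.75,"y":-1,"z":0.4,"ax":0,"ay":0,"az":-0.05},
    {"x":0.75,"y":-1,"z":0.4,"ax":0,"ay":0,"az":-0.05},
    {"x":0.75,"y":-1,"z":0.4,"ax":0,"ay":0,"az":-0.05},
    {"x":0.75,"y":-1,"z":0.4,"ax":0,"ay":0,"az":-0.05},
    {"x":0.75,"y":-1,"z":0.4,"ax":0,"ay":0,"az":-0.05}
  ],
  "jaw": -1
}}

```text
t: 0.68
tcp_pos: [0.4571, 0.3974, 0.3047]
tool_rot: [[-0.808, 0.589, 0.005], [0.589, 0.808, -0.001], [-0.005, 0.002, -1.0]]
wrist_force: [1.1, -0.0, 0.7]
width: 0.996
grasp_force: 0.0
```

>>> {"name": "move_arm", "arguments": {
  "commands": [
    {"x":0.25,"y":-1,"z":0,"ax":0,"ay":0,"az":0},
    {"x":0.25,"y":-1,"z":0,"ax":0,"ay":0,"az":0},
    {"x":0.25,"y":-1,"z":0,"ax":0,"ay":0,"az":0},
    {"x":0.25,"y":-1,"z":0,"ax":0,"ay":0,"az":0},
    {"x":0.25,"y":-1,"z":0,"ax":0,"ay":0,"az":0},
    {"x":0.25,"y":-1,"z":0,"ax":0,"ay":0,"az":0}
  ]
}}

```text
t: 1.18
tcp_pos: [0.5038, 0.1939, 0.3027]
tool_rot: [[-0.806, 0.592, 0.001], [0.592, 0.806, -0.005], [-0.004, -0.003, -1.0]]
wrist_force: [0.3, -0.4, 1.0]
width: 0.995
grasp_force: 0.0
```

>>> {"name": "move_arm", "arguments": {
  "commands": [
    {"x":0,"y":-1,"z":0,"ax":0,"ay":0,"az":0},
    {"x":0,"y":-1,"z":0,"ax":0,"ay":0,"az":0},
    {"x":0,"y":-1,"z":0,"ax":0,"ay":0,"az":0},
    {"x":0,"y":-1,"z":0,"ax":0,"ay":0,"az":0},
    {"x":0,"y":-1,"z":0,"ax":0,"ay":0,"az":0},
    {"x":0,"y":-1,"z":0,"ax":0,"ay":0,"az":0}
  ]
}}

```text
t: 1.68
tcp_pos: [0.5007, -0.0043, 0.3027]
tool_rot: [[-0.807, 0.591, 0.0], [0.591, 0.807, -0.003], [-0.002, -0.003, -1.0]]
wrist_force: [0.3, -1.1, 0.2]
width: 0.999
grasp_force: 0.0
```

>>> {"name": "move_arm", "arguments": {
  "commands": [
    {"x":-0.35,"y":-1,"z":0,"ax":0,"ay":0,"az":0},
    {"x":-0.35,"y":-1,"z":0,"ax":0,"ay":0,"az":0},
    {"x":-0.35,"y":-1,"z":0,"ax":0,"ay":0,"az":0},
    {"x":-0.35,"y":-1,"z":0,"ax":0,"ay":0,"az":0},
    {"x":-0.35,"y":-1,"z":0,"ax":0,"ay":0,"az":0},
    {"x":-0.35,"y":-1,"z":0,"ax":0,"ay":0,"az":0}
  ]
}}

```text
t: 2.18
tcp_pos: [0.4278, -0.2033, 0.3029]
tool_rot: [[-0.807, 0.591, -0.0], [0.591, 0.807, -0.003], [-0.001, -0.003, -1.0]]
wrist_force: [-0.3, 0.3, 0.6]
width: 1.0
grasp_force: 0.0
```

```bash
python3 rel.py -0.62 60 .470 -.3335 .048 .12
```

```text
t 2.18 tcp [ 0.4278 -0.2033  0.3029] target [ 0.3988 -0.2827  0.0985] shift [-0.145 -0.397 -1.022] turn [-0.1944 -0.2702  0.0039]
q [-0.116  0.055  0.497  1.904 -0.025  1.189  1.329] F [-0.34  0.29  0.61] w 1.0 0.0 
 [[-0.807  0.591 -0.   ]
 [ 0.591  0.807 -0.003]
 [-0.001 -0.003 -1.   ]]
```

>>> {"name": "move_arm", "arguments": {
  "commands": [
    {"x":-0.15,"y":-0.4,"z":-0.4,"ax":-0.19,"ay":-0.27,"az":0},
    {"x":-0.15,"y":-0.4,"z":-0.4,"ax":-0.19,"ay":-0.27,"az":0},
    {"x":-0.15,"y":-0.4,"z":-0.4,"ax":-0.19,"ay":-0.27,"az":0},
    {"x":-0.15,"y":-0.4,"z":-0.4,"ax":-0.19,"ay":-0.27,"az":0},
    {"x":-0.15,"y":-0.4,"z":-0.4,"ax":-0.19,"ay":-0.27,"az":0},
    {"x":-0.15,"y":-0.4,"z":-0.4,"ax":-0.19,"ay":-0.27,"az":0},
    {"x":-0.15,"y":-0.4,"z":-0.4,"ax":-0.19,"ay":-0.27,"az":0},
    {"x":-0.15,"y":-0.4,"z":-0.4,"ax":-0.19,"ay":-0.27,"az":0},
    {"x":-0.15,"y":-0.4,"z":-0.4,"ax":-0.19,"ay":-0.27,"az":0},
    {"x":-0.15,"y":-0.4,"z":-0.4,"ax":-0.19,"ay":-0.27,"az":0},
    {"x":-0.15,"y":-0.4,"z":-0.4,"ax":-0.19,"ay":-0.27,"az":0}
  ]
}}

```text
t: 3.1
tcp_pos: [0.4007, -0.2977, 0.2335]
tool_rot: [[-0.604, 0.624, 0.496], [0.412, 0.777, -0.476], [-0.682, -0.083, -0.726]]
wrist_force: [0.1, -0.6, 0.3]
width: 0.998
grasp_force: 0.0
```

```bash
python3 rel.py -0.62 60 .470 -.3335 .048 .12; python3 -c "
from h import *
c=robot.get_calibration('wrist');im=robot.snapshot('wrist'); cv2.imwrite('pics/w1.png',im)
print(c['eye'],proj(c,[[.47,-.3335,.1],[.47,-.3335,0]]))
for s,k,m in blobs(im,*BLUE,40): print(s,k,plane(c,[k],.09)[0])"
```

```text
t 3.1 tcp [ 0.4007 -0.2977  0.2335] target [ 0.3988 -0.2827  0.0985] shift [-0.009  0.075 -0.675] turn [-0.0354 -0.0901  0.0219]
q [ 0.609 -0.08  -0.199  2.43   1.293  0.238  0.133] F [ 0.13 -0.58  0.34] w 0.998 0.0 
 [[-0.604  0.624  0.496]
 [ 0.412  0.777 -0.476]
 [-0.682 -0.083 -0.726]]
[ 0.28138452 -0.19392765  0.3081665 ] [[309.4122822  160.79837361]
 [312.71680935  88.4519931 ]]
[   83    39   163   137 11256] [162.75204335 111.37899787] [ 0.36210053 -0.40588961  0.09      ]
[300 142  27  31 718] [312.97493036 157.10445682] [ 0.47671217 -0.33464912  0.09      ]
[   0  152   87   84 3470] [ 34.63285303 199.99308357] [ 0.34916833 -0.66346843  0.09      ]
[ 426  193  134   55 1567] [495.47351627 219.97702616] [ 0.67007331 -0.22289333  0.09      ]
```

View pics/w1.png

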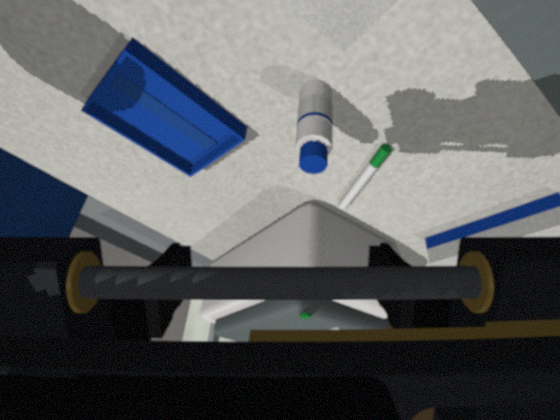

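The wrist view shows the bottle upright (cap at (313,157)), the tray to the left and the marker to the right. Tilting outward hits the q4/q6 limits, so I will tilt the other way and pick with the fingers pointing back towards the base.

```bash
sed -i 's/^ty=.*; M=/ty=np.array([np.sin(al),-np.cos(al),0]); M=/' rel.py; python3 rel.py 2.52 60 .470 -.3335 .048 .14
python3 - <<'E'
from h import *
from scipy.optimize import least_squares
T=robot.get_calibration("top");S=robot.get_calibration("scene");W=robot.get_calibration("wrist")
f=lambda p:np.r_[proj(T,[*p[:2],p[2]])[0]-(382.6,216.2),proj(S,p)[0]-(181.5,206.7),(proj(W,p)[0]-(313,157.1))*.6]
b=least_squares(f,[.47,-.33,.09]);print(b.x,b.fun)
E
```

```text
t 3.15 tcp [ 0.3991 -0.299   0.2331] target [ 0.5552 -0.3945  0.1085] shift [ 0.781 -0.478 -0.623] turn [ 0.3624  0.444  -0.0107]
q [ 0.627 -0.079 -0.213  2.431  1.296  0.238  0.13 ] F [ 0.46  2.04 -0.92] w 1.003 0.0 
 [[-0.603  0.627  0.493]
 [ 0.414  0.774 -0.479]
 [-0.682 -0.084 -0.726]]
[ 0.47037862 -0.3328534   0.09510542] [0.72656666 0.69396822 0.64470171 0.41067579 0.15042061 0.27201336]
```

>>> {"name": "move_arm", "arguments": {
  "commands": [
    {"x":0.3,"y":-0.2,"z":0.4,"ax":0.18,"ay":0.22,"az":0},
    {"x":0.3,"y":-0.2,"z":0.4,"ax":0.18,"ay":0.22,"az":0},
    {"x":0.3,"y":-0.2,"z":0.4,"ax":0.18,"ay":0.22,"az":0},
    {"x":0.6,"y":-0.35,"z":0.4,"ax":0.36,"ay":0.44,"az":0},
    {"x":0.6,"y":-0.35,"z":0.4,"ax":0.36,"ay":0.44,"az":0},
    {"x":0.8,"y":-0.48,"z":0.4,"ax":0.36,"ay":0.44,"az":0},
    {"x":0.8,"y":-0.48,"z":0.4,"ax":0.36,"ay":0.44,"az":0},
    {"x":0.8,"y":-0.48,"z":0.4,"ax":0.36,"ay":0.44,"az":0},
    {"x":0.8,"y":-0.48,"z":0.4,"ax":0.36,"ay":0.44,"az":0},
    {"x":0.8,"y":-0.48,"z":0.4,"ax":0.36,"ay":0.44,"az":0},
    {"x":0.8,"y":-0.48,"z":0.4,"ax":0.36,"ay":0.44,"az":0},
    {"x":0.8,"y":-0.48,"z":0.4,"ax":0.36,"ay":0.44,"az":0}
  ]
}}

```text
t: 4.15
tcp_pos: [0.5619, -0.3932, 0.3144]
tool_rot: [[-0.749, 0.577, -0.327], [0.557, 0.815, 0.161], [0.359, -0.062, -0.931]]
wrist_force: [0.6, -0.5, -0.1]
width: 0.997
grasp_force: 0.0
```

```bash
python3 rel.py 2.52 60 .470 -.333 .048 .14
```

```text
t 4.15 tcp [ 0.5619 -0.3932  0.3144] target [ 0.5552 -0.394   0.1085] shift [-0.033 -0.004 -1.029] turn [ 0.1407  0.165  -0.0084]
q [ 0.57   0.655 -0.066  1.066  0.061  1.795  1.455] F [ 0.58 -0.52 -0.11] w 0.997 0.0 
 [[-0.749  0.577 -0.327]
 [ 0.557  0.815  0.161]
 [ 0.359 -0.062 -0.931]]
```

>>> {"name": "move_arm", "arguments": {
  "commands": [
    {"x":-0.03,"y":0,"z":-0.3,"ax":0.14,"ay":0.165,"az":-0.008},
    {"x":-0.03,"y":0,"z":-0.6,"ax":0.14,"ay":0.165,"az":-0.008},
    {"x":-0.03,"y":0,"z":-0.8,"ax":0.14,"ay":0.165,"az":-0.008},
    {"x":-0.03,"y":0,"z":-1,"ax":0.14,"ay":0.165,"az":-0.008},
    {"x":-0.03,"y":0,"z":-1,"ax":0.14,"ay":0.165,"az":-0.008},
    {"x":-0.03,"y":0,"z":-1,"ax":0.14,"ay":0.165,"az":-0.008},
    {"x":-0.03,"y":0,"z":-1,"ax":0.14,"ay":0.165,"az":-0.008},
    {"x":-0.03,"y":0,"z":-1,"ax":0.14,"ay":0.165,"az":-0.008}
  ]
}}

```text
t: 4.82
tcp_pos: [0.5573, -0.3968, 0.1382]
tool_rot: [[-0.561, 0.577, -0.593], [0.433, 0.816, 0.384], [0.705, -0.041, -0.708]]
wrist_force: [-3.9, -5.1, -2.5]
width: 0.999
grasp_force: 0.0
```

```bash
python3 rel.py 2.52 60 .470 -.333 .048 0;python3 -c "
from h import *
c=robot.get_calibration('wrist');im=robot.snapshot('wrist'); cv2.imwrite('pics/w2.png',im)
print(c['eye'],proj(c,[[.47,-.333,.1],[.47,-.333,0.091]]))
for s,k,m in blobs(im,*BLUE,40): print(s,k,plane(c,[k],.09)[0])"
```

```text
t 4.82 tcp [ 0.5573 -0.3968  0.1382] target [ 0.4566 -0.3234  0.0385] shift [-0.504  0.367 -0.498] turn [ 0.0592  0.0607 -0.0037]
q [ 0.569  1.014 -0.018  0.928  0.     1.984  1.491] F [-3.95 -5.08 -2.53] w 0.999 0.0 
 [[-0.561  0.577 -0.593]
 [ 0.433  0.816  0.384]
 [ 0.705 -0.041 -0.708]]
[ 0.61742247 -0.43111623  0.30102137] [[284.01221052 149.27226311]
 [284.36261544 157.07848671]]
[542  78  18  33 335] [553.12835821  93.52537313] [ 0.55260987 -0.09550492  0.09      ]
[516  95  44  46 546] [539.32417582 119.77472527] [ 0.56402231 -0.13630155  0.09      ]
[271 140  33  39 981] [286.46992864 158.21304791] [ 0.47120462 -0.33189557  0.09      ]
[  27  160  161  107 7462] [116.98767087 222.1826588 ] [ 0.44526846 -0.46246481  0.09      ]
[190 249   9  15  76] [193.40789474 256.59210526] [ 0.50187758 -0.42991558  0.09      ]
```

View pics/w2.png

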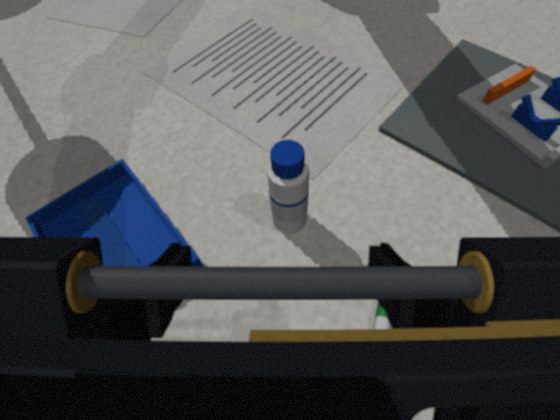

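The wrist view shows the bottle upright at (287,190), with the way clear. Joint 6 is at its limit on this inward tilt. Approaching sideways along the carrier's own y (alpha 1.523) is easier and lines up with the placing.

```bash
python3 rel.py 1.523 60 .471 -.333 .048 .12
```

```text
t 4.87 tcp [ 0.5611 -0.3936  0.1417] target [ 0.4668 -0.4204  0.0985] shift [-0.471 -0.134 -0.216] turn [ 0.0835  0.0332 -0.32  ]
q [ 0.584  1.011 -0.06   0.923  0.012  1.985  1.484] F [1.63 1.71 1.77] w 1.004 0.0 
 [[-0.576  0.572 -0.584]
 [ 0.42   0.82   0.389]
 [ 0.701 -0.021 -0.712]]
```

>>> {"name": "move_arm", "arguments": {
  "commands": [
    {"x":0,"y":-0.13,"z":0.4,"ax":0.08,"ay":0.03,"az":-0.32},
    {"x":0,"y":-0.13,"z":0.4,"ax":0.08,"ay":0.03,"az":-0.32},
    {"x":-0.2,"y":-0.13,"z":0.4,"ax":0.08,"ay":0.03,"az":-0.32},
    {"x":-0.47,"y":-0.13,"z":0.4,"ax":0.08,"ay":0.03,"az":-0.32},
    {"x":-0.47,"y":-0.13,"z":0.4,"ax":0.08,"ay":0.03,"az":-0.32},
    {"x":-0.47,"y":-0.13,"z":0.4,"ax":0.08,"ay":0.03,"az":-0.32},
    {"x":-0.47,"y":-0.13,"z":0.4,"ax":0.08,"ay":0.03,"az":-0.32},
    {"x":-0.47,"y":-0.13,"z":0.4,"ax":0.08,"ay":0.03,"az":-0.32},
    {"x":-0.47,"y":-0.13,"z":0.4,"ax":0.08,"ay":0.03,"az":-0.32},
    {"x":-0.47,"y":-0.13,"z":0.4,"ax":0.08,"ay":0.03,"az":-0.32},
    {"x":-0.47,"y":-0.13,"z":0.4,"ax":0.08,"ay":0.03,"az":-0.32},
    {"x":-0.47,"y":-0.13,"z":0.4,"ax":0.08,"ay":0.03,"az":-0.32}
  ]
}}

```text
t: 5.87
tcp_pos: [0.4673, -0.419, 0.2232]
tool_rot: [[0.012, 0.999, 0.052], [0.513, -0.051, 0.857], [0.859, 0.016, -0.513]]
wrist_force: [0.2, 0.7, 0.6]
width: 1.001
grasp_force: 0.0
```

```bash
python3 rel.py 1.523 60 .471 -.333 .048 .12
```

```text
t 5.87 tcp [ 0.4673 -0.419   0.2232] target [ 0.4668 -0.4204  0.0985] shift [-0.002 -0.007 -0.624] turn [0.0049 0.0049 0.0009]
q [ 0.984  0.841 -0.083  1.226 -0.583  1.894  0.917] F [0.18 0.69 0.57] w 1.001 0.0 
 [[ 0.012  0.999  0.052]
 [ 0.513 -0.051  0.857]
 [ 0.859  0.016 -0.513]]
```

>>> {"name": "move_arm", "arguments": {
  "commands": [
    {"x":0,"y":-0.01,"z":-0.3,"ax":0.005,"ay":0.005,"az":0},
    {"x":0,"y":-0.01,"z":-0.5,"ax":0.005,"ay":0.005,"az":0},
    {"x":0,"y":-0.01,"z":-0.62,"ax":0.005,"ay":0.005,"az":0},
    {"x":0,"y":-0.01,"z":-0.62,"ax":0.005,"ay":0.005,"az":0},
    {"x":0,"y":-0.01,"z":-0.62,"ax":0.005,"ay":0.005,"az":0},
    {"x":0,"y":-0.01,"z":-0.62,"ax":0.005,"ay":0.005,"az":0}
  ]
}}

```text
t: 6.37
tcp_pos: [0.4688, -0.4213, 0.1022]
tool_rot: [[0.023, 0.999, 0.045], [0.5, -0.05, 0.864], [0.866, 0.003, -0.501]]
wrist_force: [0.1, -0.1, 0.6]
width: 0.999
grasp_force: 0.0
```

```bash
python3 rel.py 1.523 60 .471 -.333 .048 0;python3 -c "
from h import *
c=robot.get_calibration('wrist');im=robot.snapshot('wrist'); cv2.imwrite('pics/w3.png',im)
print(c['eye'],proj(c,[[.471,-.333,.1],[.471,-.333,0.091]]))
for s,k,m in blobs(im,*BLUE,40): print(s,k,plane(c,[k],.091)[0])"
```

```text
t 6.37 tcp [ 0.4688 -0.4213  0.1022] target [ 0.4718 -0.3166  0.0385] shift [ 0.015  0.524 -0.318] turn [0.0004 0.0008 0.0007]
q [ 0.982  0.981 -0.079  1.25  -0.552  1.775  1.001] F [ 0.09 -0.08  0.57] w 0.999 0.0 
 [[ 0.023  0.999  0.045]
 [ 0.5   -0.05   0.864]
 [ 0.866  0.003 -0.501]]
[ 0.46380229 -0.52911684  0.24195612] [[275.39131285 163.61535354]
 [275.46055236 174.13335145]]
[300   0  40   3 112] [319.23214286   0.9375    ] [0.56880311 0.16596222 0.091     ]
[290  25   8  13  70] [294.02857143  31.68571429] [ 0.50966926 -0.01226501  0.091     ]
[311  28   7  13  62] [314.08064516  34.56451613] [ 0.53586473 -0.02570279  0.091     ]
[303  60  36  35 825] [319.77818182  79.69454545] [ 0.52337929 -0.17506063  0.091     ]
[515 124  45  50 833] [538.69507803 147.14645858] [ 0.6857036  -0.30498422  0.091     ]
[ 262  152   37   41 1273] [280.11468971 171.717989  ] [ 0.47438819 -0.33037474  0.091     ]
[261 221  39  10  77] [279.28571429 226.62337662] [ 0.47119607 -0.38393579  0.091     ]
```

>>> {"name": "move_arm", "arguments": {
  "commands": [
    {"x":0.01,"y":0.13,"z":-0.08,"ax":0,"ay":0,"az":0},
    {"x":0.02,"y":0.26,"z":-0.16,"ax":0,"ay":0,"az":0},
    {"x":0.02,"y":0.39,"z":-0.24,"ax":0,"ay":0,"az":0},
    {"x":0.022,"y":0.46,"z":-0.28,"ax":0,"ay":0,"az":0},
    {"x":0.022,"y":0.52,"z":-0.315,"ax":0,"ay":0,"az":0},
    {"x":0.022,"y":0.52,"z":-0.315,"ax":0,"ay":0,"az":0},
    {"x":0.022,"y":0.52,"z":-0.315,"ax":0,"ay":0,"az":0}
  ]
}}

```text
t: 7.0
tcp_pos: [0.4725, -0.3183, 0.0391]
tool_rot: [[0.024, 0.999, 0.046], [0.502, -0.052, 0.864], [0.865, 0.003, -0.502]]
wrist_force: [0.3, -0.4, -0.2]
width: 1.001
grasp_force: 0.0
```

```bash
python3 rel.py 1.523 60 .4725 -.333 .048 0;python3 -c "
from h import *
c=robot.get_calibration('wrist');im=robot.snapshot('wrist'); cv2.imwrite('pics/w4.png',im)
for s,k,m in blobs(im,*BLUE,40): print(s,k,plane(c,[k],.091)[0])"
```

```text
t 7.0 tcp [ 0.4725 -0.3183  0.0391] target [ 0.4733 -0.3166  0.0385] shift [ 0.004  0.009 -0.003] turn [0.0008 0.0008 0.0012]
q [ 0.924  0.955 -0.112  1.501 -0.583  1.539  1.061] F [ 0.35 -0.37 -0.23] w 1.001 0.0 
 [[ 0.024  0.999  0.046]
 [ 0.502 -0.052  0.864]
 [ 0.865  0.003 -0.502]]
[293   2   9  16 102] [297.38235294  11.05882353] [ 0.50276624 -0.0628928   0.091     ]
[317   5   9  16  94] [321.38297872  13.70212766] [ 0.52408085 -0.07254118  0.091     ]
[ 310   38   49   45 1474] [333.0807327   63.66010855] [ 0.51457555 -0.19490881  0.091     ]
[ 250  167   73   82 4938] [285.34345889 206.50243013] [ 0.47447969 -0.33132513  0.091     ]
[259 299  51  10 189] [284.05820106 304.3015873 ] [ 0.47155654 -0.37216592  0.091     ]
```

View pics/w4.png

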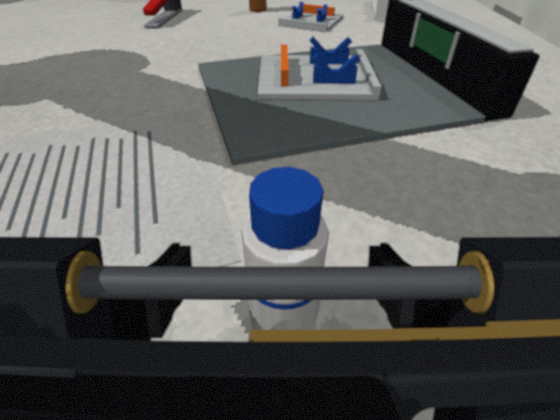

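The fingers straddle the bottle, which sits at column 286 against a finger mid-line near 280, about 2 mm off. Now I nudge and close.

>>> {"name": "move_arm", "arguments": {
  "commands": [
    {"x":0.014,"y":0.006,"z":0,"ax":0,"ay":0,"az":0},
    {"x":0.014,"y":0.006,"z":0,"ax":0,"ay":0,"az":0}
  ]
}}

```text
t: 7.22
tcp_pos: [0.4749, -0.3177, 0.0377]
tool_rot: [[0.026, 0.999, 0.047], [0.501, -0.053, 0.864], [0.865, 0.001, -0.502]]
wrist_force: [0.3, -0.2, -0.1]
width: 1.0
grasp_force: 0.0
```

>>> {"name": "move_arm", "arguments": {
  "commands": [
    {"x":0,"y":0,"z":0,"ax":0,"ay":0,"az":0},
    {"x":0,"y":0,"z":0,"ax":0,"ay":0,"az":0},
    {"x":0,"y":0,"z":0,"ax":0,"ay":0,"az":0},
    {"x":0,"y":0,"z":0,"ax":0,"ay":0,"az":0},
    {"x":0,"y":0,"z":0,"ax":0,"ay":0,"az":0},
    {"x":0,"y":0,"z":0,"ax":0,"ay":0,"az":0},
    {"x":0,"y":0,"z":0,"ax":0,"ay":0,"az":0},
    {"x":0,"y":0,"z":0,"ax":0,"ay":0,"az":0},
    {"x":0,"y":0,"z":0,"ax":0,"ay":0,"az":0},
    {"x":0,"y":0,"z":0,"ax":0,"ay":0,"az":0},
    {"x":0,"y":0,"z":0,"ax":0,"ay":0,"az":0},
    {"x":0,"y":0,"z":0,"ax":0,"ay":0,"az":0}
  ],
  "jaw": 1,
  "grip_force": 20
}}

```text
t: 8.22
tcp_pos: [0.4739, -0.3163, 0.0366]
tool_rot: [[0.027, 0.999, 0.045], [0.499, -0.052, 0.865], [0.866, -0.001, -0.5]]
wrist_force: [-0.0, 0.1, -1.1]
width: 0.382
grasp_force: 20.0
```

>>> {"name": "move_arm", "arguments": {
  "commands": [
    {"x":0,"y":0,"z":0.2,"ax":0,"ay":0,"az":0},
    {"x":0,"y":0,"z":0.4,"ax":0,"ay":0,"az":0},
    {"x":0,"y":0,"z":0.6,"ax":0,"ay":0,"az":0},
    {"x":0,"y":0,"z":0.8,"ax":0,"ay":0,"az":0},
    {"x":0,"y":0.1,"z":1,"ax":-0.04,"ay":0,"az":0},
    {"x":0.05,"y":0.2,"z":1,"ax":-0.08,"ay":0,"az":0},
    {"x":0.1,"y":0.35,"z":1,"ax":-0.12,"ay":0,"az":0},
    {"x":0.15,"y":0.5,"z":1,"ax":-0.15,"ay":0,"az":0},
    {"x":0.2,"y":0.65,"z":1,"ax":-0.18,"ay":0,"az":0},
    {"x":0.25,"y":0.8,"z":1,"ax":-0.2,"ay":0,"az":0},
    {"x":0.3,"y":0.9,"z":1,"ax":-0.2,"ay":0,"az":0},
    {"x":0.3,"y":1,"z":1,"ax":-0.2,"ay":0,"az":0}
  ]
}}

```text
t: 9.22
tcp_pos: [0.5352, -0.1123, 0.238]
tool_rot: [[0.021, 0.999, 0.046], [0.913, -0.038, 0.406], [0.407, 0.033, -0.913]]
wrist_force: [-0.7, -1.2, -0.2]
width: 0.382
grasp_force: 20.0
```

```bash
python3 rel.py 1.523 -30 .5454 -.0215 .15 0
python3 - <<'E'
from h import *
exec(open('fit.py').read().split('cl=')[0].split('# fence')[0])
S=robot.get_calibration("scene"); g=[.5451,-.0275,-.0482]
print(proj(S,P(g,[(0,-.028,.034),(0,.028,.034),(-.054,0,.026)],.008)), "meas (302.1,243.4),(325.7,244.2),(312.5,226.5)")
print(proj(T,P(g,[(0,-.028,.034),(0,.028,.034),(-.054,0,.026)],.008)), "meas (275.1,191.1),(254.6,190.1),(263.3,210.6)")
E
```

```text
t 9.22 tcp [ 0.5352 -0.1123  0.238 ] target [ 0.5449 -0.031   0.1335] shift [ 0.049  0.407 -0.522] turn [-0.2995  0.0226 -0.0079]
q [ 0.475  0.321 -0.148  1.788 -0.398  1.164  0.485] F [-0.7  -1.21 -0.25] w 0.382 19.99926382675767 
 [[ 0.021  0.999  0.046]
 [ 0.913 -0.038  0.406]
 [ 0.407  0.033 -0.913]]
[[302.55057234 242.44252048]
 [326.45162894 242.64096024]
 [313.41936156 226.41135294]] meas (302.1,243.4),(325.7,244.2),(312.5,226.5)
[[275.33682481 190.78481046]
 [254.58614617 189.4204677 ]
 [263.59848221 210.34160146]] meas (275.1,191.1),(254.6,190.1),(263.3,210.6)
```

>>> {"name": "move_arm", "arguments": {
  "commands": [
    {"x":0.05,"y":0.1,"z":0,"ax":-0.3,"ay":0.02,"az":-0.008},
    {"x":0.05,"y":0.2,"z":0,"ax":-0.3,"ay":0.02,"az":-0.008},
    {"x":0.05,"y":0.3,"z":0,"ax":-0.3,"ay":0.02,"az":-0.008},
    {"x":0.05,"y":0.4,"z":0,"ax":-0.3,"ay":0.02,"az":-0.008},
    {"x":0.05,"y":0.4,"z":-0.1,"ax":-0.3,"ay":0.02,"az":-0.008},
    {"x":0.05,"y":0.4,"z":-0.2,"ax":-0.3,"ay":0.02,"az":-0.008},
    {"x":0.05,"y":0.4,"z":-0.3,"ax":-0.3,"ay":0.02,"az":-0.008},
    {"x":0.05,"y":0.4,"z":-0.4,"ax":-0.3,"ay":0.02,"az":-0.008},
    {"x":0.05,"y":0.4,"z":-0.4,"ax":-0.3,"ay":0.02,"az":-0.008},
    {"x":0.05,"y":0.4,"z":-0.4,"ax":-0.3,"ay":0.02,"az":-0.008}
  ]
}}

```text
t: 10.05
tcp_pos: [0.5431, -0.0355, 0.1556]
tool_rot: [[0.044, 0.999, -0.019], [0.864, -0.048, -0.501], [-0.501, 0.006, -0.865]]
wrist_force: [-0.2, -0.8, 0.9]
width: 0.38
grasp_force: 20.0
```

```bash
python3 rel.py 1.523 -30 .5454 -.0215 .052 0; python3 -c "
from h import *
im=robot.snapshot('wrist'); sc=robot.snapshot('scene'); cv2.imwrite('pics/w5.png',np.hstack([cv2.resize(im,(400,300)),cv2.resize(sc[150:330,230:410],(300,300))]))"
```

```text
t 10.05 tcp [ 0.5431 -0.0355  0.1556] target [ 0.5449 -0.031   0.0355] shift [ 0.009  0.022 -0.6  ] turn [0.0004 0.0018 0.    ]
q [-0.239  0.41  -0.07   1.911  0.592  1.096 -0.705] F [-0.22 -0.77  0.87] w 0.38 19.999630311504006 
 [[ 0.044  0.999 -0.019]
 [ 0.864 -0.048 -0.501]
 [-0.501  0.006 -0.865]]
```

View pics/w5.png

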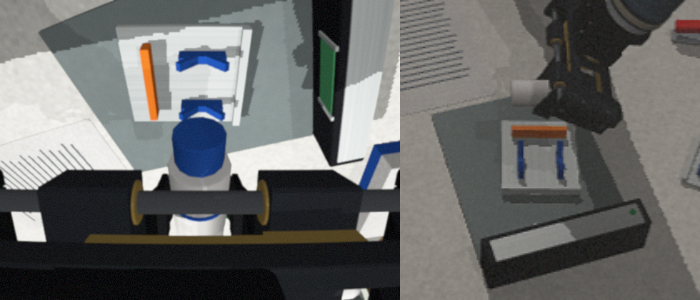

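The bottle is held level with its cap toward +y, above and in line with the saddles. Lowering.

>>> {"name": "move_arm", "arguments": {
  "commands": [
    {"x":0.009,"y":0.022,"z":-0.15,"ax":0,"ay":0,"az":0},
    {"x":0.009,"y":0.022,"z":-0.3,"ax":0,"ay":0,"az":0},
    {"x":0.009,"y":0.022,"z":-0.4,"ax":0,"ay":0,"az":0},
    {"x":0.009,"y":0.022,"z":-0.48,"ax":0,"ay":0,"az":0},
    {"x":0.009,"y":0.022,"z":-0.53,"ax":0,"ay":0,"az":0},
    {"x":0.009,"y":0.022,"z":-0.57,"ax":0,"ay":0,"az":0},
    {"x":0.009,"y":0.022,"z":-0.59,"ax":0,"ay":0,"az":0},
    {"x":0.009,"y":0.022,"z":-0.59,"ax":0,"ay":0,"az":0}
  ]
}}

```text
t: 10.82
tcp_pos: [0.5461, -0.0326, 0.039]
tool_rot: [[0.05, 0.999, -0.017], [0.864, -0.051, -0.501], [-0.501, 0.01, -0.865]]
wrist_force: [-0.1, -0.1, -1.0]
width: 0.385
grasp_force: 20.0
```

```bash
python3 rel.py 1.523 -30 .5454 -.0215 .050 0
python3 - <<'E'
from h import *
exec(open('fit.py').read().split('# fence')[0])
for n,c in (("top",T),("scene",S)):
    for s,k,m in blobs(robot.snapshot(n),*ORANGE): print(n,s,k.round(1))
E
```

```text
t 10.82 tcp [ 0.5461 -0.0326  0.039 ] target [ 0.5449 -0.031   0.0335] shift [-0.006  0.008 -0.027] turn [0.0005 0.0033 0.0011]
q [-0.266  0.584 -0.042  1.97   0.679  0.902 -0.871] F [-0.1  -0.13 -1.01] w 0.385 20.000061336904764 
 [[ 0.05   0.999 -0.017]
 [ 0.864 -0.051 -0.501]
 [-0.501  0.01  -0.865]]
top [155 176  10  16  49] [159.8 183.6]
top [259 209  19   5  67] [267.8 210.9]
top [128 213  10  10  27] [133.8 219.2]
scene [297 225  18   3  36] [305.  226.4]
scene [432 243   8  20  54] [435.4 252.6]
```

>>> {"name": "move_arm", "arguments": {
  "commands": [
    {"x":-0.005,"y":0.008,"z":-0.01,"ax":0,"ay":0,"az":0},
    {"x":-0.005,"y":0.008,"z":-0.018,"ax":0,"ay":0,"az":0},
    {"x":-0.005,"y":0.008,"z":-0.025,"ax":0,"ay":0,"az":0},
    {"x":-0.005,"y":0.008,"z":-0.025,"ax":0,"ay":0,"az":0},
    {"x":-0.005,"y":0.008,"z":-0.025,"ax":0,"ay":0,"az":0}
  ]
}}

```text
t: 11.33
tcp_pos: [0.5458, -0.03, 0.0342]
tool_rot: [[0.048, 0.999, -0.015], [0.864, -0.049, -0.501], [-0.501, 0.012, -0.866]]
wrist_force: [1.8, 0.6, 2.0]
width: 0.374
grasp_force: 20.0
```

>>> {"name": "move_arm", "arguments": {
  "commands": [
    {"x":0,"y":0,"z":-0.005,"ax":0,"ay":0,"az":0},
    {"x":0,"y":0,"z":-0.005,"ax":0,"ay":0,"az":0}
  ]
}}

```text
t: 11.5
tcp_pos: [0.5462, -0.0302, 0.0336]
tool_rot: [[0.049, 0.999, -0.014], [0.864, -0.049, -0.501], [-0.501, 0.012, -0.865]]
wrist_force: [2.7, 1.4, 5.4]
width: 0.382
grasp_force: 20.0
```

>>> {"name": "move_arm", "arguments": {
  "commands": [
    {"x":0,"y":0,"z":0,"ax":0,"ay":0,"az":0},
    {"x":0,"y":0,"z":0,"ax":0,"ay":0,"az":0},
    {"x":0,"y":0,"z":0,"ax":0,"ay":0,"az":0},
    {"x":0,"y":0,"z":0,"ax":0,"ay":0,"az":0},
    {"x":0,"y":0,"z":0,"ax":0,"ay":0,"az":0},
    {"x":0,"y":0,"z":0,"ax":0,"ay":0,"az":0},
    {"x":0,"y":0,"z":0,"ax":0,"ay":0,"az":0}
  ],
  "jaw": -0.1
}}

```text
t: 12.08
tcp_pos: [0.5444, -0.0304, 0.0325]
tool_rot: [[0.048, 0.999, -0.017], [0.864, -0.05, -0.501], [-0.501, 0.009, -0.865]]
wrist_force: [-0.5, 0.0, 0.0]
width: 0.545
grasp_force: 0.0
```

```bash
python3 rel.py 1.523 -30 .5454 -.0215 .050 .1; python3 -c "
from h import *
im=robot.snapshot('wrist'); sc=robot.snapshot('scene'); cv2.imwrite('pics/w6.png',np.hstack([cv2.resize(im,(400,300)),cv2.resize(sc[150:330,230:410],(300,300))]))"
```

```text
t 12.08 tcp [ 0.5444 -0.0304  0.0325] target [0.5473 0.019  0.1201] shift [0.015 0.247 0.438] turn [0.0006 0.0029 0.0007]
q [-0.271  0.594 -0.041  1.974  0.684  0.893 -0.883] F [-0.48  0.04  0.01] w 0.545 0.0 
 [[ 0.048  0.999 -0.017]
 [ 0.864 -0.05  -0.501]
 [-0.501  0.009 -0.865]]
```

View pics/w6.png

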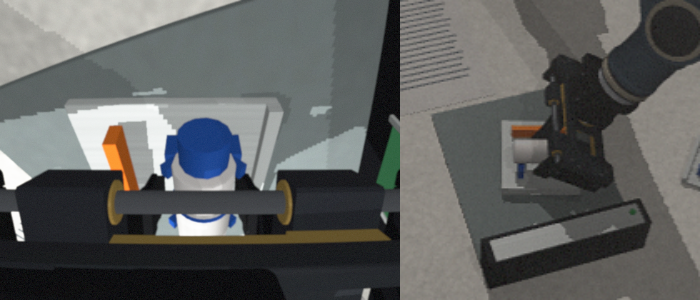

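The bottle lies in both saddles, free. Retracting along the tool axis, then turning the tool down.

>>> {"name": "move_arm", "arguments": {
  "commands": [
    {"x":0.001,"y":0.06,"z":0.11,"ax":0,"ay":0,"az":0},
    {"x":0.003,"y":0.125,"z":0.22,"ax":0,"ay":0,"az":0},
    {"x":0.005,"y":0.19,"z":0.33,"ax":0,"ay":0,"az":0},
    {"x":0.005,"y":0.25,"z":0.43,"ax":0,"ay":0,"az":0},
    {"x":0.005,"y":0.25,"z":0.6,"ax":0,"ay":0,"az":0},
    {"x":0,"y":0.25,"z":0.8,"ax":0,"ay":0,"az":0},
    {"x":0,"y":0.25,"z":0.9,"ax":0,"ay":0,"az":0}
  ]
}}

```text
t: 12.77
tcp_pos: [0.5459, 0.0203, 0.2168]
tool_rot: [[0.05, 0.999, -0.012], [0.865, -0.049, -0.5], [-0.5, 0.014, -0.866]]
wrist_force: [0.7, 0.2, 0.2]
width: 0.551
grasp_force: 0.0
```

```bash
cat > rel2.py <<'E'
# rel2.py x y z psi : shift/turn so that TCP there, tool down, tool y azimuth psi+pi/2
import sys; from h import *
from scipy.spatial.transform import Rotation as R
x,y,z,psi=map(float,sys.argv[1:5]); s=robot.observe()
M=np.array([[-np.cos(psi),-np.sin(psi),0],[-np.sin(psi),np.cos(psi),0],[0,0,-1]])
print("t",round(s['t'],2),"tcp",s['tcp_pos'].round(4),"shift",((np.array([x,y,z])-s['tcp_pos'])/.2).round(3),"turn",(R.from_matrix(M@s['tool_rot'].T).as_rotvec()/np.pi).round(4))
print("q",np.round(s['joints'],3),"F",np.round(s['wrist_force'],2),"yaw",np.arctan2(-s['tool_rot'][0,1],s['tool_rot'][1,1]).round(4))
E
python3 rel2.py .44 -.02 .25 -.048
```

```text
t 12.77 tcp [0.5459 0.0203 0.2168] shift [-0.53  -0.202  0.166] turn [0.1335 0.1278 0.4892]
q [-0.305  0.361 -0.102  1.82   0.538  1.25  -0.707] F [0.67 0.17 0.23] yaw -1.6203
```

>>> {"name": "move_arm", "arguments": {
  "commands": [
    {"x":-0.1,"y":-0.05,"z":0.17,"ax":0.13,"ay":0.13,"az":0.49},
    {"x":-0.2,"y":-0.1,"z":0.17,"ax":0.13,"ay":0.13,"az":0.49},
    {"x":-0.3,"y":-0.2,"z":0.17,"ax":0.13,"ay":0.13,"az":0.49},
    {"x":-0.53,"y":-0.2,"z":0.17,"ax":0.13,"ay":0.13,"az":0.49},
    {"x":-0.53,"y":-0.2,"z":0.17,"ax":0.13,"ay":0.13,"az":0.49},
    {"x":-0.53,"y":-0.2,"z":0.17,"ax":0.13,"ay":0.13,"az":0.49},
    {"x":-0.53,"y":-0.2,"z":0.17,"ax":0.13,"ay":0.13,"az":0.49},
    {"x":-0.53,"y":-0.2,"z":0.17,"ax":0.13,"ay":0.13,"az":0.49},
    {"x":-0.53,"y":-0.2,"z":0.17,"ax":0.13,"ay":0.13,"az":0.49},
    {"x":-0.53,"y":-0.2,"z":0.17,"ax":0.13,"ay":0.13,"az":0.49},
    {"x":-0.53,"y":-0.2,"z":0.17,"ax":0.13,"ay":0.13,"az":0.49},
    {"x":-0.53,"y":-0.2,"z":0.17,"ax":0.13,"ay":0.13,"az":0.49}
  ],
  "jaw": 0.42
}}

```text
t: 13.77
tcp_pos: [0.4382, -0.0205, 0.2469]
tool_rot: [[-0.985, 0.171, 0.035], [0.169, 0.984, -0.052], [-0.043, -0.045, -0.998]]
wrist_force: [-0.1, -0.7, 0.7]
width: 0.286
grasp_force: 0.0
```

```bash
python3 rel2.py .44 -.02 .25 -.048
python3 - <<'E'
from h import *
T=robot.get_calibration("top");W=robot.get_calibration("wrist")
ims={n:robot.snapshot(n) for n in("top","scene","wrist")}
for n in ims:
    for s,k,m in blobs(ims[n],*ORANGE)+blobs(ims[n],*BLUE,15): print(n,s,k.round(1))
print("rib proj wrist",proj(W,[[.491,-.0245,.034]]))
cv2.imwrite('pics/w7.png',np.hstack([cv2.resize(ims['wrist'],(400,300)),cv2.resize(ims['top'][120:240,200:320],(400,400),interpolation=cv2.INTER_CUBIC)[:300]]))
E
```

```text
t 13.77 tcp [ 0.4382 -0.0205  0.2469] shift [0.009 0.002 0.016] turn [0.0157 0.0121 0.0391]
q [-1.000e-03  3.900e-02 -9.000e-02  2.048e+00  6.800e-02  1.026e+00
  1.275e+00] F [-0.09 -0.71  0.74] yaw -0.1717
top [155 173  12  19  59] [160.7 182.1]
top [310  99  69  10  94] [344.  103.2]
top [ 43 161  10  12  22] [ 47.3 168.6]
top [  0 165  23   3  25] [ 11.3 166.4]
top [  5 174  23   2  23] [ 16.  174.5]
top [172 179  12   7  23] [177.3 181.9]
top [164 192  12   7  21] [169. 195.]
top [ 412  222   47   57 2218] [434.2 249.8]
scene [297 225  32   3  65] [312.3 226.5]
scene [432 243   8  20  55] [435.4 252.6]
scene [ 102  182   49   49 1713] [127.9 208.6]
scene [334 236   7  10  55] [337.3 240.2]
scene [419 239  10   3  16] [423.3 240.2]
wrist [259 217  72  17 749] [294.2 225.4]
wrist [524 220  33  46 571] [540.4 242.8]
wrist [503 212  36  16 182] [520.4 219.1]
wrist [486 244  36  17 202] [503.2 252. ]
wrist [270 251   8  14  92] [273.7 257.7]
rib proj wrist [[292.76605166 226.1643735 ]]
```

View pics/w7.png

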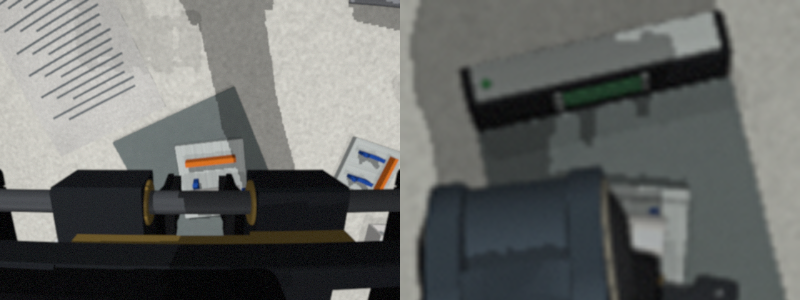

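The wrist view shows the carrier unmoved with its rib at (294,225), as predicted. Now I go behind the rib and finish turning.

>>> {"name": "move_arm", "arguments": {
  "commands": [
    {"x":0.1,"y":-0.01,"z":-0.2,"ax":0.016,"ay":0.012,"az":0.039},
    {"x":0.15,"y":-0.018,"z":-0.4,"ax":0.016,"ay":0.012,"az":0.039},
    {"x":0.16,"y":-0.018,"z":-0.6,"ax":0.016,"ay":0.012,"az":0.039},
    {"x":0.16,"y":-0.018,"z":-0.75,"ax":0.016,"ay":0.012,"az":0.039},
    {"x":0.16,"y":-0.018,"z":-0.85,"ax":0.016,"ay":0.012,"az":0.039},
    {"x":0.16,"y":-0.018,"z":-0.9,"ax":0.016,"ay":0.012,"az":0.039},
    {"x":0.16,"y":-0.018,"z":-0.9,"ax":0.016,"ay":0.012,"az":0.039},
    {"x":0.16,"y":-0.018,"z":-0.9,"ax":0.016,"ay":0.012,"az":0.039}
  ]
}}

```text
t: 14.58
tcp_pos: [0.471, -0.0234, 0.0671]
tool_rot: [[-0.999, 0.054, 0.002], [0.054, 0.999, -0.001], [-0.002, -0.001, -1.0]]
wrist_force: [0.6, 0.4, 0.1]
width: 0.289
grasp_force: 0.0
```

```bash
python3 rel2.py .4735 -.0241 .02 -.048
python3 - <<'E'
from h import *
W=robot.get_calibration("wrist");im=robot.snapshot("wrist")
for s,k,m in blobs(im,*ORANGE): 
    print(s,k.round(1),plane(W,[k],.034), cv2.minAreaRect(np.argwhere(m)[:,::-1].astype(np.float32)))
    c=np.argwhere(m)[:,::-1].astype(float); q=plane(W,c,.034); v=np.linalg.svd(q[:,:2]-q[:,:2].mean(0),full_matrices=False)[2][0]; print("yaw",np.arctan(-v[0]/v[1]))
E
```

```text
t 14.58 tcp [ 0.471  -0.0234  0.0671] shift [ 0.012 -0.003 -0.235] turn [0.0003 0.0005 0.0019]
q [ 0.017  0.356 -0.07   2.149  0.042  0.637  1.435] F [0.6  0.36 0.07] yaw -0.0541
[216 260  12   7  63] [220.8 262.8] [[ 0.48340911 -0.05961504  0.034     ]] ((221.5, 263.0), (11.0, 6.0), 0.0)
yaw 0.32878442449015294
[254 260  52   7 360] [279.5 263. ] [[ 0.48536414 -0.02452209  0.034     ]] ((279.5, 263.0), (6.0, 51.0), 90.0)
yaw -0.05287089443363522
```

>>> {"name": "move_arm", "arguments": {
  "commands": [
    {"x":0.01,"y":-0.003,"z":-0.1,"ax":0,"ay":0,"az":0.002},
    {"x":0.01,"y":-0.003,"z":-0.17,"ax":0,"ay":0,"az":0.002},
    {"x":0.01,"y":-0.003,"z":-0.21,"ax":0,"ay":0,"az":0.002},
    {"x":0.01,"y":-0.003,"z":-0.23,"ax":0,"ay":0,"az":0.002},
    {"x":0.01,"y":-0.003,"z":-0.24,"ax":0,"ay":0,"az":0.002},
    {"x":0.01,"y":-0.003,"z":-0.24,"ax":0,"ay":0,"az":0.002},
    {"x":0.01,"y":-0.003,"z":-0.24,"ax":0,"ay":0,"az":0.002}
  ]
}}

```text
t: 15.22
tcp_pos: [0.4733, -0.0245, 0.0193]
tool_rot: [[-0.999, 0.048, 0.003], [0.048, 0.999, -0.001], [-0.003, -0.001, -1.0]]
wrist_force: [-0.7, -0.3, -0.8]
width: 0.291
grasp_force: 0.0
```

>>> {"name": "move_arm", "arguments": {
  "commands": [
    {"x":0.02,"y":0,"z":0,"ax":0,"ay":0,"az":0},
    {"x":0.04,"y":-0.003,"z":0,"ax":0,"ay":0,"az":0.005},
    {"x":0.06,"y":-0.005,"z":0,"ax":0,"ay":0,"az":0.01},
    {"x":0.08,"y":-0.008,"z":0,"ax":0,"ay":0,"az":0.015},
    {"x":0.1,"y":-0.01,"z":0,"ax":0,"ay":0,"az":0.02},
    {"x":0.12,"y":-0.013,"z":0,"ax":0,"ay":0,"az":0.025},
    {"x":0.14,"y":-0.016,"z":0,"ax":0,"ay":0,"az":0.03},
    {"x":0.16,"y":-0.019,"z":0,"ax":0,"ay":0,"az":0.035},
    {"x":0.18,"y":-0.022,"z":0,"ax":0,"ay":0,"az":0.04},
    {"x":0.2,"y":-0.025,"z":0,"ax":0,"ay":0,"az":0.045},
    {"x":0.21,"y":-0.027,"z":0,"ax":0,"ay":0,"az":0.046},
    {"x":0.21,"y":-0.027,"z":0,"ax":0,"ay":0,"az":0.046}
  ]
}}

```text
t: 16.22
tcp_pos: [0.516, -0.0299, 0.0187]
tool_rot: [[-0.995, -0.097, 0.003], [-0.097, 0.995, -0.0], [-0.003, -0.001, -1.0]]
wrist_force: [-0.7, 0.3, -0.8]
width: 0.292
grasp_force: 0.0
```

```bash
cat > look.py <<'E'
from h import *
s=robot.observe()
W=robot.get_calibration("wrist");ims={n:robot.snapshot(n) for n in("wrist","scene")}
im=ims["wrist"]
for s_,k,m in blobs(im,*ORANGE,20): 
    c=np.argwhere(m)[:,::-1].astype(float); q=plane(W,c,.034); v=np.linalg.svd(q[:,:2]-q[:,:2].mean(0),full_matrices=False)[2][0]; print(s_,plane(W,[k],.034).round(4),"yaw",np.arctan(-v[0]/v[1]).round(3))
for s_,k,m in blobs(ims["scene"],*ORANGE)+blobs(ims["scene"],*BLUE,15): print(s_,k.round(1))
import sys
if len(sys.argv)>1: cv2.imwrite(sys.argv[1],np.hstack([cv2.resize(im,(360,270)),cv2.resize(ims['scene'][200:320,250:410],(440,330),interpolation=cv2.INTER_CUBIC)[:270]]))
E
python3 rel2.py .5542 -.0353 .02 .2388; python3 look.py
```

```text
t 16.22 tcp [ 0.516  -0.0299  0.0187] shift [ 0.191 -0.027  0.007] turn [0.0001 0.001  0.0451]
q [ 0.055  0.495 -0.099  2.074  0.088  0.574  1.562] F [-0.72  0.32 -0.77] yaw 0.0973
[248 299  64  16 967] [[ 0.5326 -0.0286  0.034 ]] yaw 0.101
[309 238  12   4  32] [314.3 239.2]
[297 240   7   2   8] [299.6 240.1]
[432 243   8  20  54] [435.4 252.6]
[ 102  182   49   50 1750] [127.8 208.2]
[337 247   9  10  55] [341.2 251. ]
[330 261   4   6  15] [331.2 263.2]
```

>>> {"name": "move_arm", "arguments": {
  "commands": [
    {"x":0.018,"y":-0.003,"z":0,"ax":0,"ay":0,"az":0.005},
    {"x":0.036,"y":-0.005,"z":0,"ax":0,"ay":0,"az":0.01},
    {"x":0.054,"y":-0.008,"z":0,"ax":0,"ay":0,"az":0.015},
    {"x":0.072,"y":-0.01,"z":0,"ax":0,"ay":0,"az":0.02},
    {"x":0.09,"y":-0.013,"z":0,"ax":0,"ay":0,"az":0.025},
    {"x":0.108,"y":-0.016,"z":0,"ax":0,"ay":0,"az":0.03},
    {"x":0.126,"y":-0.019,"z":0,"ax":0,"ay":0,"az":0.035},
    {"x":0.144,"y":-0.022,"z":0,"ax":0,"ay":0,"az":0.04},
    {"x":0.16,"y":-0.023,"z":0,"ax":0,"ay":0,"az":0.045},
    {"x":0.16,"y":-0.023,"z":0,"ax":0,"ay":0,"az":0.045},
    {"x":0.16,"y":-0.023,"z":0,"ax":0,"ay":0,"az":0.045}
  ]
}}

```text
t: 17.23
tcp_pos: [0.5479, -0.0344, 0.0188]
tool_rot: [[-0.972, -0.236, 0.004], [-0.236, 0.972, -0.0], [-0.003, -0.001, -1.0]]
wrist_force: [-0.6, 0.2, 0.7]
width: 0.291
grasp_force: 0.0
```

```bash
python3 rel2.py .5542 -.0353 .02 .2388; python3 look.py pics/w8.png
```

```text
t 17.23 tcp [ 0.5479 -0.0344  0.0188] shift [ 0.032 -0.004  0.006] turn [0.0001 0.0011 0.0001]
q [ 0.09   0.533 -0.135  1.998  0.119  0.614  1.686] F [-0.61  0.21  0.72] yaw 0.2384
[248 299  64  16 972] [[ 0.5642 -0.031   0.034 ]] yaw 0.242
[432 243   8  20  55] [435.3 252.8]
[308 248  13   5  33] [313.7 250.2]
[ 102  182   49   50 1749] [127.9 208.2]
[340 255   9  10  58] [344.3 259.4]
```

View pics/w8.png

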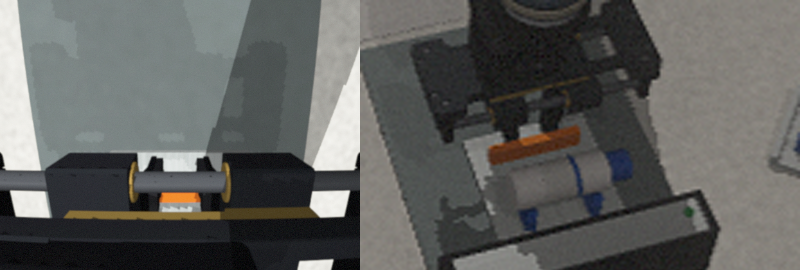

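The bottle is seated across both saddles and the carrier is square to the reader a few mm short of it. Closing the gap gently.

>>> {"name": "move_arm", "arguments": {
  "commands": [
    {"x":0.01,"y":0.0024,"z":0,"ax":0,"ay":0,"az":0},
    {"x":0.015,"y":0.0036,"z":0,"ax":0,"ay":0,"az":0},
    {"x":0.02,"y":0.0048,"z":0,"ax":0,"ay":0,"az":0},
    {"x":0.025,"y":0.006,"z":0,"ax":0,"ay":0,"az":0},
    {"x":0.03,"y":0.0072,"z":0,"ax":0,"ay":0,"az":0},
    {"x":0.03,"y":0.0072,"z":0,"ax":0,"ay":0,"az":0}
  ]
}}

```text
t: 17.83
tcp_pos: [0.552, -0.0332, 0.0185]
tool_rot: [[-0.972, -0.236, -0.0], [-0.236, 0.972, -0.001], [0.001, -0.001, -1.0]]
wrist_force: [-4.5, 0.2, 2.7]
width: 0.291
grasp_force: 2.0
```

>>> {"name": "move_arm", "arguments": {
  "commands": [
    {"x":0.005,"y":0.0012,"z":0,"ax":0,"ay":0,"az":0},
    {"x":0.01,"y":0.0024,"z":0,"ax":0,"ay":0,"az":0},
    {"x":0.01,"y":0.0024,"z":0,"ax":0,"ay":0,"az":0}
  ]
}}

```text
t: 18.08
tcp_pos: [0.5521, -0.0333, 0.0182]
tool_rot: [[-0.972, -0.236, -0.005], [-0.236, 0.972, -0.001], [0.005, -0.0, -1.0]]
wrist_force: [-6.8, -1.7, 5.4]
width: 0.29
grasp_force: 3.9
```

>>> {"name": "move_arm", "arguments": {
  "commands": [
    {"x":0.01,"y":0.0024,"z":-0.005,"ax":0,"ay":0,"az":0},
    {"x":0.015,"y":0.0036,"z":-0.01,"ax":0,"ay":0,"az":0},
    {"x":0.02,"y":0.0048,"z":-0.015,"ax":0,"ay":0,"az":0},
    {"x":0.02,"y":0.0048,"z":-0.015,"ax":0,"ay":0,"az":0}
  ]
}}

```text
t: 18.42
tcp_pos: [0.5521, -0.0333, 0.0164]
tool_rot: [[-0.972, -0.235, -0.013], [-0.235, 0.972, -0.003], [0.014, -0.0, -1.0]]
wrist_force: [-18.7, -3.5, 25.0]
width: 0.294
grasp_force: 16.5
```

```bash
python3 rel2.py .5542 -.0353 .02 .2388; python3 look.py
```

```text
t 18.42 tcp [ 0.5521 -0.0333  0.0164] shift [ 0.01  -0.01   0.018] turn [ 0.0011 -0.0042  0.0004]
q [ 0.084  0.547 -0.132  1.978  0.12   0.637  1.682] F [-18.75  -3.51  24.97] yaw 0.2375
[ 248  299   64   18 1099] [[ 0.5678 -0.0301  0.034 ]] yaw 0.238
[432 243   8  20  54] [435.4 252.6]
[309 250  11   5  32] [313.8 251.7]
[298 253   8   2  10] [301.9 253.6]
[ 102  182   49   50 1765] [127.8 208. ]
[419 239  10   3  15] [423.2 240.2]
[414 253  11   2  16] [418.9 253.5]
[341 256   9  10  59] [345.1 260.7]
[311 278   4   6  17] [312.4 280.2]
```

>>> {"name": "move_arm", "arguments": {
  "commands": [
    {"x":0.002,"y":0.0005,"z":0.008,"ax":0,"ay":0,"az":0},
    {"x":0.002,"y":0.0005,"z":0.008,"ax":0,"ay":0,"az":0},
    {"x":0.002,"y":0.0005,"z":0.008,"ax":0,"ay":0,"az":0},
    {"x":0.002,"y":0.0005,"z":0.008,"ax":0,"ay":0,"az":0},
    {"x":0.002,"y":0.0005,"z":0.008,"ax":0,"ay":0,"az":0},
    {"x":0.002,"y":0.0005,"z":0.008,"ax":0,"ay":0,"az":0}
  ]
}}

```text
t: 19.02
tcp_pos: [0.5525, -0.0339, 0.0165]
tool_rot: [[-0.972, -0.236, -0.013], [-0.236, 0.972, -0.004], [0.013, -0.001, -1.0]]
wrist_force: [-14.8, -4.4, 11.7]
width: 0.294
grasp_force: 10.8
```

>>> {"name": "move_arm", "arguments": {
  "commands": [
    {"x":0.005,"y":0.0012,"z":0.0005,"ax":0,"ay":0,"az":0},
    {"x":0.007,"y":0.0017,"z":0.001,"ax":0,"ay":0,"az":0},
    {"x":0.007,"y":0.0017,"z":0.001,"ax":0,"ay":0,"az":0},
    {"x":0.007,"y":0.0017,"z":0.001,"ax":0,"ay":0,"az":0},
    {"x":0.007,"y":0.0017,"z":0.001,"ax":0,"ay":0,"az":0},
    {"x":0.007,"y":0.0017,"z":0.001,"ax":0,"ay":0,"az":0},
    {"x":0.007,"y":0.0017,"z":0.001,"ax":0,"ay":0,"az":0},
    {"x":0.007,"y":0.0017,"z":0.001,"ax":0,"ay":0,"az":0}
  ]
}}

```text
t: 19.68
tcp_pos: [0.5525, -0.0339, 0.0165]
tool_rot: [[-0.972, -0.236, -0.015], [-0.236, 0.972, -0.004], [0.016, -0.001, -1.0]]
wrist_force: [-17.0, -4.7, 13.2]
width: 0.288
grasp_force: 12.3
```

```bash
python3 look.py pics/w9.png; python3 rel2.py .5542 -.0353 .02 .2388
```

```text
[ 248  299   64   18 1089] [[ 0.5683 -0.0308  0.034 ]] yaw 0.239
[432 243   8  20  54] [435.4 252.6]
[309 250  11   5  32] [313.8 251.9]
[297 253  10   3  12] [301.5 254.2]
[ 102  182   49   50 1751] [127.8 208.2]
[419 239  10   3  15] [423.5 240.2]
[340 256   9  10  59] [344.7 260.5]
[334 272   5   5  16] [336.1 274.1]
[310 278   5   6  20] [312.4 280.5]
t 19.78 tcp [ 0.5525 -0.0339  0.0165] shift [ 0.008 -0.007  0.018] turn [ 0.0014 -0.0049  0.0003]
q [ 0.084  0.548 -0.131  1.975  0.121  0.641  1.682] F [-17.05  -5.06  13.76] yaw 0.2379
```

View pics/w9.png

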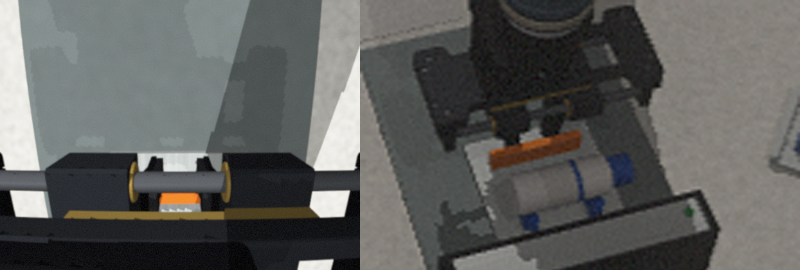

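Forces are close, but friction could be absorbing much of the push. I will add a little forward, ease the down force, and check the bottle's position in the cradle numerically.

>>> {"name": "move_arm", "arguments": {
  "commands": [
    {"x":0.004,"y":0.001,"z":0.001,"ax":0,"ay":0,"az":0},
    {"x":0.007,"y":0.0017,"z":0.003,"ax":0,"ay":0,"az":0},
    {"x":0.007,"y":0.0017,"z":0.003,"ax":0,"ay":0,"az":0},
    {"x":0.007,"y":0.0017,"z":0.003,"ax":0,"ay":0,"az":0},
    {"x":0.007,"y":0.0017,"z":0.003,"ax":0,"ay":0,"az":0},
    {"x":0.007,"y":0.0017,"z":0.003,"ax":0,"ay":0,"az":0},
    {"x":0.007,"y":0.0017,"z":0.003,"ax":0,"ay":0,"az":0},
    {"x":0.007,"y":0.0017,"z":0.003,"ax":0,"ay":0,"az":0}
  ]
}}

```text
t: 20.45
tcp_pos: [0.5525, -0.0339, 0.0165]
tool_rot: [[-0.972, -0.235, -0.018], [-0.235, 0.972, -0.005], [0.019, -0.0, -1.0]]
wrist_force: [-18.9, -5.1, 13.0]
width: 0.289
grasp_force: 12.9
```

Run:
```python
from h import *
S=robot.get_calibration("scene"); a=.2388; ex=np.array([np.cos(a),np.sin(a),0]); ey=np.array([-ex[1],ex[0],0])
c=np.array([.6841,-.0088,0])-.065*ex
for y in (0,.005,.01): print(y,"cap",proj(S,[c+(y+.051)*ey+[0,0,.05]]),"rib",proj(S,[c-.054*ex+y*ey+[0,0,.034]]))
im=robot.snapshot("scene")
for s,k,m in blobs(im,*BLUE,40)+blobs(im,*ORANGE): print(s,k.round(1))
ed=[k for s,k,m in blobs(im,*ORANGE)]
s=robot.observe(); print(s['t'],s['wrist_force'],s['tcp_pos'])
tip=s['tcp_pos']; d=tip-np.array([.6841,-.0088,0]); print("tip in fence",d@ex,d@ey)
```

```text
0 cap [[340.6135024  262.69810628]] rib [[311.11556731 252.8441069 ]]
0.005 cap [[342.6939275  262.18927959]] rib [[313.15527648 252.3588964 ]]
0.01 cap [[344.77086362 261.68135803]] rib [[315.19160117 251.87452561]]
[ 102  182   49   50 1750] [127.8 208.2]
[340 256   9  10  57] [344.7 260.4]
[432 243   8  20  54] [435.4 252.6]
[309 249  16   6  38] [315.2 251.6]
[297 254   6   2   8] [299.8 254.5]
20.5 [-19.13802075  -5.42330859  11.84046825] [ 0.55251465 -0.03390321  0.01653108]
tip in fence -0.13378912417897512 0.0067339384347801234
```

Run:
```python
from h import *
S=robot.get_calibration("scene"); a=.2388; ex=np.array([np.cos(a),np.sin(a),0]); ey=np.array([-ex[1],ex[0],0]); ez=np.array([0,0,1])
def hull(base,segs,e):
    t=np.linspace(0,2*np.pi,60); P=[]
    for y,r in segs: P+= [base+(y-.04+e)*ey+.05*ez+r*(np.cos(x)*ex+np.sin(x)*ez) for x in t]
    return proj(S,P)
for y in (0,.005,.01):
    b=np.array([.6841,-.0088,0])-.065*ex+y*ey
    r=proj(S,[b+x*ex+v*ey+z*ez for x in(-.058,-.05) for v in(-.04,.04) for z in (.026,.034)])
    print("y",y,"rib",r.min(0).round(1),r.max(0).round(1))
    for e in (-.005,0,.005,.01):
        c=hull(b,[(.082,.013),(.1,.013)],e); f=hull(b,[(0,.017),(.08,.017)],e)
        print("  e",e,"cap",c.min(0).round(1),c.max(0).round(1),"body left",f[:,0].min().round(1))
im=robot.snapshot("scene")
print(im[262:274:2,292:308].sum(2)//3)
```

```text
y 0 rib [294.1 247.6] [327.9 260.1]
  e -0.005 cap [332.7 256.7] [344.4 269.8] body left 297.7
  e 0 cap [334.8 256.1] [346.5 269.3] body left 299.8
  e 0.005 cap [336.9 255.6] [348.6 268.8] body left 301.9
  e 0.01 cap [338.9 255.1] [350.7 268.2] body left 304.0
y 0.005 rib [296.1 247.2] [329.9 259.6]
  e -0.005 cap [334.8 256.1] [346.5 269.3] body left 299.8
  e 0 cap [336.9 255.6] [348.6 268.8] body left 301.9
  e 0.005 cap [338.9 255.1] [350.7 268.2] body left 304.0
  e 0.01 cap [341.  254.6] [352.8 267.7] body left 306.1
y 0.01 rib [298.2 246.7] [331.9 259.1]
  e -0.005 cap [336.9 255.6] [348.6 268.8] body left 301.9
  e 0 cap [338.9 255.1] [350.7 268.2] body left 304.0
  e 0.005 cap [341.  254.6] [352.8 267.7] body left 306.1
  e 0.01 cap [343.  254.1] [354.9 267.2] body left 308.3
[[135 131 132 130 133  95  77  79  79  81  79  85  85  78  77  80]
 [126 135 131 128 133 135 100  81  79  82  80  79  78  81  79  84]
 [ 79 123 136  94  75  78  79  81  82  72  71  73  77  77  90  96]
 [ 69 100 129 135  98  76  79  72  73  71  72  70  73  72  83 101]
 [ 83  58 121 138  98  81  71  70  72  74  71  69  76  75  77  92]
 [ 80  80  58  77  79  86  84  73  72  72  65  75  72  74  75  87]]
```

The rib (left end at column 297) and cap (right edge at about 348) match a carrier y of about +5 mm with the bottle centred. The push is steady at about 19.8 N forward and 12 N down.

```bash
python3 -c "
from cell import robot
print(robot.close_job())"
```

```text
the job is handed in; nothing more can be done
None
```

The job is handed in, with no verdict returned: the bottle lies centred in both saddles, and the carrier is square against the reader about 5–7 mm off the window centre, still held with about 20 N forward and 12 N down.

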